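Open the interlocked gas levers in the order they allow

TASK

Open the booth's gas supply: throw all three levers of the lever bank fully over to the far side, up against their stops, and let go of them. The levers are interlocked and move only in one order, which is different every time and cannot be seen: a lever that is out of turn gives a little and then stops dead, so feel each one gently, leave a blocked lever and try another, and never push or pull any lever with more than 20 N. Leave the things lying around the bank where they are.

Things in the scene. Friction and masses are not known exactly. Their poses are not given: they have to be found in the camera images.
- bank: lever bank: closed grey steel housing fixed on the table, 80 (x) x 220 (y) x 68 mm high, brass pipe unions at the back. Origin: centre of its underside; x to the back (far side), y along the lever row to the left, z up. Lever pivots at x = 0, y = +70, 0, -70 mm, z = 55 mm, axes along y. The three levers look alike: 10 mm steel rod, black tapered grip 14 to 24 mm thick, 60 to 105 mm from the pivot.
- lever_left (a joint): angle of the lever at the left end (+y of the bank): 0 = leans 0.5 rad to the near side, 1.0 = leans 0.5 rad to the far side, on its stop. Free: turns against friction of 0.3 N m (3 to 5 N at the grip) and stays where left. Locked out: gives up to 0.2 rad, then stops dead. The next in the order is freed only when this one is about 0.9 over.
- shank_left (a joint): springy flex of the rod of the lever at the left end (+y of the bank) on its hub, in rad, + to the far side: 13 N m a radian, so it shows the push on the lever; 0 when left alone, 0.13 at 20 N on the middle of the grip (about 2 N a millimetre there). The lever's joint angle is that of the hub, without this flex
- knob_left (a point): middle of the black grip of the lever at the left end (+y of the bank), 85 mm from its pivot; starts about 130 mm above the table and 41 mm to the near side of the pivot, and moves with the lever
- lever_middle (a joint): angle of the lever in the middle: 0 = leans 0.5 rad to the near side, 1.0 = leans 0.5 rad to the far side, on its stop. Free: turns against friction of 0.3 N m (3 to 5 N at the grip) and stays where left. Locked out: gives up to 0.2 rad, then stops dead. The next in the order is freed only when this one is about 0.9 over.
- shank_middle (a joint): springy flex of the rod of the lever in the middle on its hub, in rad, + to the far side: 13 N m a radian, so it shows the push on the lever; 0 when left alone, 0.13 at 20 N on the middle of the grip (about 2 N a millimetre there). The lever's joint angle is that of the hub, without this flex
- knob_middle (a point): middle of the black grip of the lever in the middle, 85 mm from its pivot; starts about 130 mm above the table and 41 mm to the near side of the pivot, and moves with the lever
- lever_right (a joint): angle of the lever at the right end (-y of the bank): 0 = leans 0.5 rad to the near side, 1.0 = leans 0.5 rad to the far side, on its stop. Free: turns against friction of 0.3 N m (3 to 5 N at the grip) and stays where left. Locked out: gives up to 0.2 rad, then stops dead. The next in the order is freed only when this one is about 0.9 over.
- shank_right (a joint): springy flex of the rod of the lever at the right end (-y of the bank) on its hub, in rad, + to the far side: 13 N m a radian, so it shows the push on the lever; 0 when left alone, 0.13 at 20 N on the middle of the grip (about 2 N a millimetre there). The lever's joint angle is that of the hub, without this flex
- knob_right (a point): middle of the black grip of the lever at the right end (-y of the bank), 85 mm from its pivot; starts about 130 mm above the table and 41 mm to the near side of the pivot, and moves with the lever
- pliers: blue-handled pliers, 50 x 176 x 13 mm, lying on the table between the bank and the robot; a bystander. Origin at the centre of the underside
- flap_disc: a round flap disc, 114 mm across, 14 mm thick, lying on the table behind the bank to the right; a bystander. Origin at the centre of the underside
- paste_tin: a round tin, 69 mm across, 44 mm high; a bystander. Origin at the centre of the underside

How it is judged (in metres and radians):
On the way, in this order (a step that is already met when the one before it is completed fails the run):
1. one lever is fully over (value of joint any of lever_left, lever_middle, lever_right above 0.92 rad), for 0.1 s.
2. two levers are fully over ((value of joint each of lever_left, lever_middle above 0.92 rad or value of joint each of lever_left, lever_right above 0.92 rad or value of joint each of lever_middle, lever_right above 0.92 rad)), for 0.1 s.
3. all three levers are fully over (value of joint each of lever_left, lever_middle, lever_right above 0.92 rad), for 0.1 s.
At the end, for the whole second after the job is handed in: all three levers rest more than 0.92 rad over (of 1.0), still and untouched (all of step 3 and not (contact force between any of the fingers, the arm and lever_left above 0.1 N) and not (contact force between any of the fingers, the arm and lever_middle above 0.1 N) and not (contact force between any of the fingers, the arm and lever_right above 0.1 N) and velocity of joint each of lever_left, lever_middle, lever_right below 0.05 rad/s).
It fails at once if a lever is pushed or pulled with more than 20 N at the middle of its grip (its rod flexes by more than 0.13 rad) (value of joint any of shank_left, shank_middle, shank_right above 0.13 rad or value of joint any of shank_left, shank_middle, shank_right below -0.13 rad).
It fails at once if one of the things lying around the bank is moved more than 20 mm (distance of any of pliers, flap_disc, paste_tin from where it was at the start of the episode above 0.02 m).
It also fails if it takes over 67 s, if anything falls off the work surface, if the arm or the gripper's body presses on something with over 40 N, if the wrist force passes 120 N, or if a joint passes its speed limit or range.

ROBOT

A 6-joint arm with a two-finger parallel gripper is mounted at the origin on a cart in front of the work surface, level with it; the furniture and walls round the work are solid. World frame = base frame: x ahead of the robot, y to its left, z up, the work surface at z = 0. Lengths are in mm, angles in rad, forces in N, time in s.
With the tool pointing down it reaches from about 350 to 775 mm from the base axis. Payload 7.3 kg.
Tool frame: the origin (TCP) lies between the finger pads; the fingertips stand 25 mm ahead of it and the grasp point (between the pads) lies 6 mm ahead of it; z points along the fingers, y is the direction in which the jaws open and shut (so a half turn about z gives the same grasp; the last joint's range is limited). The gripper opens to 92 mm and grips with 3 to 60 N. Pads are 19 mm wide; open, the fingers measure 130 mm over their backs; the gripper's body (75 mm by 190 mm) begins 47 mm behind the grasp point.
Start: joints at [1.093, 0.342, 1.524, -0, 1.275, -0.146], TCP at [171.002, 496.39, 226.541] pointing down, gripper open.
Joint ranges: [-2.53, 2.53], [-0.77, 2.02], [0.04, 2.7], [-1, 4.14], [0.28, 2.66], [-3.11, 3.11]. Speed limits (rad/s): [2.57, 2.57, 3.14, 3.14, 3.14, 3.14].

INTERFACE

Orientations are given as [roll, pitch, yaw] about the fixed x, y, z axes, in that order (R = Rz(yaw) Ry(pitch) Rx(roll)).
In Python, from plant import get_obs, capture, calibration, close_job gives the robot as it stands. The module is installed in compiled form; this text tells all that it offers.
- The arm moves only by the shell command python3 -m jog 'ROWS'. ROWS is JSON, one flat list of numbers, 5 for each row, row after row: the closure, from 0 (fully open) to 1 (shut), then the shift along the tool's x, y, z in mm, then the turn about the tool's z in degrees. In form: [fingers, tx, ty, tz, yaw, fingers, tx, ty, tz, yaw, ...]. A call has 1 to 5 rows; each row shifts and turns the pose as measured when the row begins, along the tool's axes as they then stand; what a row does not reach is not made up. A row lasts 1/10 s, in which the tool goes at most 50 mm and 8.59 degrees, less where a joint would pass 70% of its speed; a pose out of reach is approached as far as the arm can. A call is refused whole if a number of a shift passes 50 or a number of a turn 8.59, either way. A call with a gripper value outside its range is refused whole. The fingers move at their own pace and stop on an object; the grip force is fixed at half the most. Time passes only in rows, so rows that do not move let the fingers close. It gives the time, the measured TCP pose, the force and the opening at its end, in the units of the state.
- get_obs(): the state, without advancing time (a new reading comes with each control period).
- capture(name): name is "side" or "top" or "wrist"; returns (picture, depth): 480x640x3 uint8, red, green, blue; 480x640 float32, mm along the optical axis (not along the pixel's ray), 0 where there is no reading.
- calibration(name): a dict with "fovy" (degrees; the focal length in pixels is half the picture's height over the tangent of half this angle, whatever the lens; pixels are square), "cx", "cy" (the principal point, pixels), "R" (3x3) and "t" (3): a world point X has camera coordinates R X + t. Camera axes: x right, y down, z forward; pixel columns grow to the right and rows downward; lengths in mm; the calibration is good to about 2 mm. The wrist camera is an equidistant fisheye: a pixel r from the principal point sees the ray r / f radians off the axis. A picture is of the moment at which its call begins: read the wrist's pose just before it. calibration takes no time and is no camera call; for the wrist camera it gives the pose at the moment of the call.
- close_job(): hands the job in, once; it reports no verdict.
The state is a dict: "time": time; "joint_positions": joint angles; "dq": joint speeds; "tau": joint torques, N m; "tool_pos": TCP position; "tcp_rot": TCP orientation; "contact_force": force on the tool from outside, world axes, zero at the start; "moment": the same for the moment, N m; "grip_width": finger opening in mm.
Only numpy, scipy, OpenCV 4.12 (cv2) and the standard library are available. Lean on these libraries where they do the work, as an engineer would, in place of code of your own. Each camera call takes 0.05 s, during which the arm holds its last target.

## Working session

There is one attempt and no reset: what is moved stays moved. The work goes in short steps, Python scripts to look and compute and a shell command to move; the robot and the scene stay as the last step left them, time stands still between calls to the robot, and variables do not carry over. Pictures are saved under pics/ and viewed, and the job is handed in when it is done.

```bash
mkdir -p pics; ls
python3 - <<'E'
from plant import *
import cv2,numpy as np
print(get_obs())
for n in ("side","top"):
    p,d=capture(n); cv2.imwrite(f"pics/{n}0.png",p[:,:,::-1]); np.savez(f"{n}0.npz",p=p,d=d); print(n,calibration(n))
E
```

```text
pics
{'time': 0.0, 'joint_positions': array([ 1.09301078e+00,  3.42732843e-01,  1.52501838e+00, -1.99155188e-05,
        1.27541172e+00, -1.46001651e-01]), 'dq': array([-0.00069873, -0.00035591, -0.00020815,  0.00124742,  0.00064751,
       -0.00035952]), 'tau': array([ 1.05975065e-03, -4.31243026e+01, -2.44222713e+01,  7.18846754e-02,
        5.59513725e-02, -1.32595487e-04]), 'tool_pos': array([170.80173175, 496.00180637, 225.83924542]), 'tcp_rot': array([-3.14003630e+00, -2.09609861e-04,  2.80981441e+00]), 'contact_force': array([ 0.54029888, -0.88628972,  0.50680816]), 'moment': array([0.01232541, 0.003067  , 0.03098267]), 'grip_width': 91.20055653230654}
side {'fovy': 54.467048117303406, 'cx': 317.41116981930213, 'cy': 243.05325815962934, 'R': array([[-0.35732269, -0.9339718 , -0.0041426 ],
       [-0.83251533,  0.32051134, -0.45187466],
       [ 0.42336594, -0.15801629, -0.89207182]]), 't': array([120.10104862, 517.8666893 , 707.92242896])}
top {'fovy': 54.47122642423834, 'cx': 318.55537748837986, 'cy': 241.4747701766781, 'R': array([[-0.02322817, -0.99970453, -0.00716305],
       [-0.99621584,  0.02374617, -0.0836069 ],
       [ 0.08375229,  0.00519391, -0.99647307]]), 't': array([ -85.76104984,  549.50827724, 1028.02627127])}
```

View pics/side0.png

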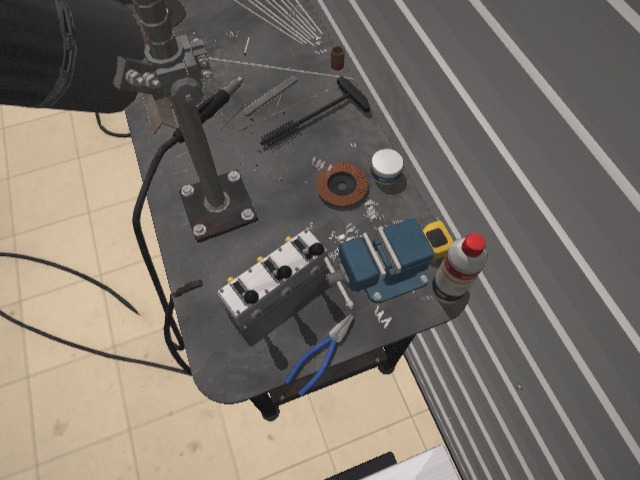

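View pics/top0.png

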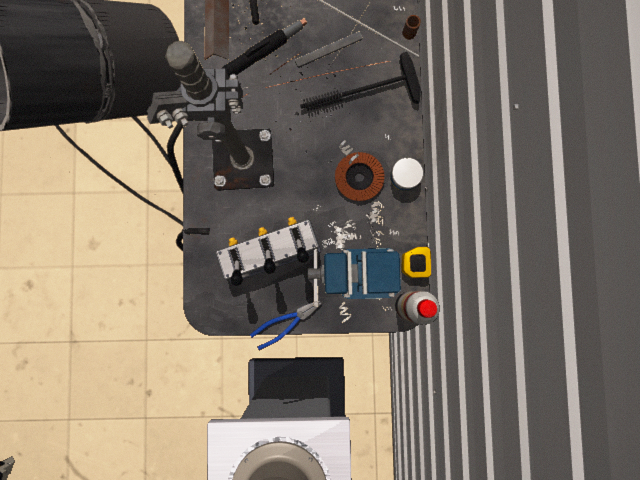

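```bash
cat > h.py <<'E'
import numpy as np,cv2
from plant import *
def world(n,d,uv,depth=None):
    c=calibration(n); f=240/np.tan(np.radians(c['fovy']/2))
    u,v=uv; z=d[v,u] if depth is None else depth
    P=np.array([(u-c['cx'])/f*z,(v-c['cy'])/f*z,z])
    return np.array(c['R']).T@(P-np.array(c['t']))
def pix(n,X):
    c=calibration(n); f=240/np.tan(np.radians(c['fovy']/2))
    p=np.array(c['R'])@np.array(X)+c['t']; return p[:2]/p[2]*f+[c['cx'],c['cy']]
def cloud(n,d):
    c=calibration(n); f=240/np.tan(np.radians(c['fovy']/2))
    v,u=np.mgrid[:480,:640]
    P=np.stack([(u-c['cx'])/f*d,(v-c['cy'])/f*d,d],-1)
    return (P-np.array(c['t']))@np.array(c['R'])
E
python3 - <<'E'
from h import *
for n in("top","side"):
    z=np.load(n+'0.npz');p,d=z['p'],z['d'];W=cloud(n,d)
    m=(W[...,2]>60)&(W[...,2]<76)&(W[...,1]>-50)&(W[...,1]<300)&(W[...,0]>350)&(W[...,0]<620)&(d>0)
    m=m&(p.min(-1)>120)
    r=cv2.minAreaRect(W[m][:,:2].astype(np.float32));print(n,m.sum(),r,W[m][:,2].mean())
    k=(W[...,2]>95)&(W[...,1]>-50)&(W[...,1]<300)&(W[...,0]>330)&(W[...,0]<560)&(d>0)&(W[...,2]<160)
    nn,l,s,c=cv2.connectedComponentsWithStats(k.astype(np.uint8))
    for i in range(1,nn):
        if s[i,4]>10: print(s[i],c[i],W[l==i].mean(0).round(1),W[l==i].max(0).round(0),W[l==i].min(0).round(0))
    x0,y0=(200,200) if n=="top" else (200,210)
    cv2.imwrite(f'pics/{n}0c.png',cv2.resize(p[y0:y0+150,x0:x0+200,::-1],None,fx=4,fy=4,interpolation=3))
E
```

```text
top 1600 ((526.46826171875, 28.625930786132812), (62.56065368652344, 181.9417266845703), 17.820526123046875) 67.14210108521983
[264 255  12  19 153] [268.91503268 265.18954248] [492.6   1.  137.8] [515.  13. 151.] [477. -11.  95.]
[231 267  12  19 158] [236.28481013 276.81012658] [471.   66.6 137.1] [492.  79. 152.] [455.  55.  95.]
side 1874 ((526.2088012695312, 28.516021728515625), (61.56978225708008, 181.93177795410156), 17.875160217285156) 67.09288514436658
[276 266  16  14 163] [284.28834356 272.09202454] [486.3   1.7 142.9] [512.  13. 150.] [476. -11.  96.]
[244 290  15  15 160] [251.3    296.7625] [463.9  66.7 143.5] [484.  78. 151.] [455.  55. 116.]
```

View pics/top0c.png

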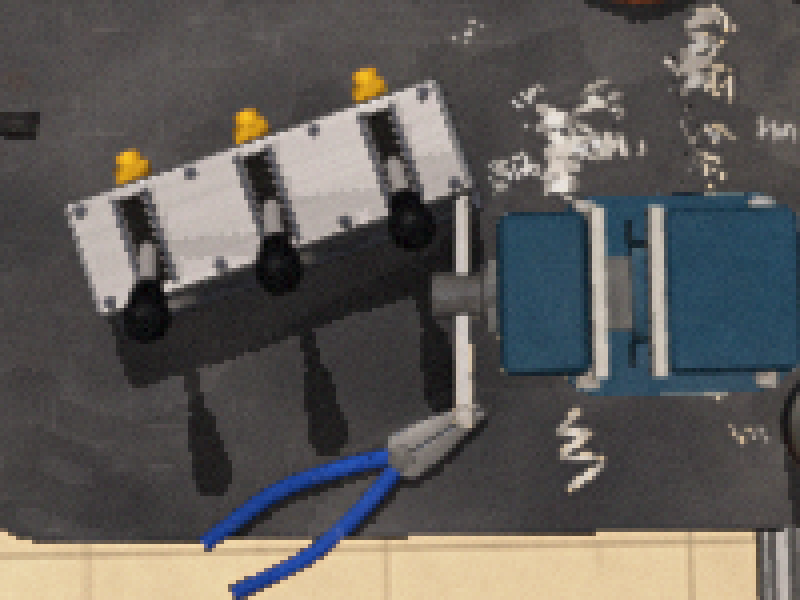

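View pics/side0c.png

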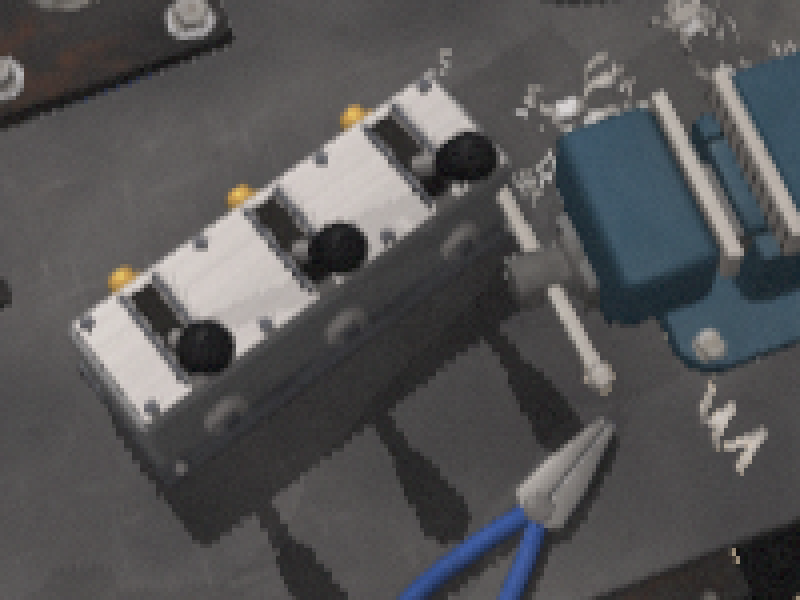

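Run:
```python
from h import *
for n in("top","side"):
    z=np.load(n+'0.npz');p,d=z['p'],z['d'];W=cloud(n,d)
    m=(W[...,2]>62)&(W[...,2]<74)&(W[...,1]>-115)&(W[...,1]<300)&(W[...,0]>400)&(W[...,0]<620)&(d>0)
    m=m&(p.min(-1)>110)
    nn,l,s,c=cv2.connectedComponentsWithStats(m.astype(np.uint8)); i=1+np.argmax(s[1:,4]);m=l==i
    r=cv2.minAreaRect(W[m][:,:2].astype(np.float32));print(n,m.sum(),r,W[m][:,2].mean())
    k=(W[...,2]>100)&(W[...,1]>-110)&(W[...,1]<300)&(W[...,0]>330)&(W[...,0]<560)&(d>0)&(W[...,2]<160)
    nn,l,s,c=cv2.connectedComponentsWithStats(k.astype(np.uint8))
    for i in range(1,nn):
        if s[i,4]>10: print(c[i],W[l==i].mean(0).round(1),W[l==i].max(0).round(0),W[l==i].min(0).round(0))
    # vise
    k=(W[...,1]>-330)&(W[...,1]<-85)&(W[...,0]>330)&(W[...,0]<620)&(d>0)&(W[...,2]>10)
    for a in range(-330,-80,20):
        q=k&(W[...,1]>a)&(W[...,1]<a+20)
        if q.sum(): print(a,W[q].max(0).round(),W[q].min(0).round())
```

```text
top 1933 ((530.8124389648438, 14.21746826171875), (62.133487701416016, 212.54522705078125), 17.794376373291016) 67.1780556944522
[301.91946309 254.42281879] [512.5 -65.4 139.1] [532. -55. 150.] [497. -78. 100.]
[324.  268.5] [ 483.9 -109.   112.8] [ 512. -108.  117.] [ 456. -110.  104.]
[268.95918367 265.55782313] [491.8   0.8 139.5] [511.  13. 151.] [477. -11. 102.]
[236.2987013  277.04545455] [470.5  66.4 138.2] [492.  78. 152.] [455.  55. 100.]
-330 [ 529. -310.  199.] [ 372. -330.   28.]
-310 [ 525. -290.  201.] [ 371. -310.   13.]
-290 [ 566. -270.  199.] [ 370. -290.   10.]
-270 [ 571. -250.  158.] [ 386. -270.   11.]
-250 [ 620. -230.  122.] [ 397. -250.   10.]
-230 [ 617. -210.  122.] [ 417. -230.   10.]
-210 [ 607. -190.  123.] [ 418. -210.   10.]
-190 [ 598. -170.  125.] [ 418. -190.   10.]
-170 [ 595. -150.  124.] [ 369. -170.   10.]
-150 [ 575. -130.  124.] [ 366. -150.   10.]
-130 [ 551. -110.  123.] [ 434. -130.   11.]
-110 [554. -90. 117.] [ 405. -110.   10.]
-90 [575. -85.  92.] [396. -90.  12.]
side 2120 ((530.7220458984375, 14.265914916992188), (62.388519287109375, 
[... 260 characters left out ...]
86.2   1.6 143.2] [504.  13. 150.] [476. -11. 118.]
[251.3    296.7625] [463.9  66.7 143.5] [484.  78. 151.] [455.  55. 116.]
-330 [ 529. -310.  197.] [ 369. -330.   10.]
-310 [ 525. -290.  198.] [ 366. -310.   11.]
-290 [ 564. -270.  198.] [ 368. -290.   10.]
-270 [ 569. -250.  154.] [ 385. -270.   10.]
-250 [ 620. -230.  121.] [ 417. -250.   10.]
-230 [ 619. -210.  121.] [ 417. -230.   10.]
-210 [ 603. -190.  123.] [ 417. -210.   10.]
-190 [ 599. -170.  122.] [ 417. -190.   10.]
-170 [ 595. -150.  123.] [ 370. -170.   10.]
-150 [ 577. -130.  123.] [ 366. -150.   10.]
-130 [ 516. -110.  124.] [ 431. -130.   45.]
-110 [558. -90. 117.] [ 403. -110.   10.]
-90 [568. -85.  91.] [400. -90.  10.]
```

The top view shows the bank near px (267,250) and the grips at about (236,277), (269,265) and (302,254). The pliers lie in front of it and the vise is to its right. The bank origin is about (533, 15) with a yaw of about 17.9°. I'll push each lever from the near side with the fingers closed and tool x along bank x.

```bash
python3 -m jog '[1,-35,-31,0,0,1,-35,-31,0,0,1,-35,-31,0,0,1,-35,-31,0,0,1,-35,-31,0,0]'; python3 -m jog '[1,-35,-31,0,0,1,-35,-31,0,0,1,-35,-31,0,0,1,-35,-31,0,0,1,-35,-31,0,0]'
```

```text
time: 0.6
tool_pos: [286.2, 289.8, 223.5]
tcp_rot: [-3.138, -0.002, 2.82]
contact_force: [0.9, -0.6, -0.4]
grip_width: 56.3
time: 1.1
tool_pos: [405.3, 78.4, 223.3]
tcp_rot: [-3.139, -0.002, 2.821]
contact_force: [1.6, 1.3, 0.2]
grip_width: 16.3
```

```bash
python3 -m jog '[1,0,0,0,8.5,1,0,0,0,8.5,1,0,0,0,8.5,1,0,0,0,8.5,1,0,0,0,8.5]'; python3 -m jog '[1,0,0,0,8.5,1,0,0,0,8.5,1,0,0,0,8.5,1,0,0,0,8.5,1,0,0,0,8.5]';python3 -m jog '[1,0,0,0,8.5,1,0,0,0,8.5,1,0,0,0,8.5,1,0,0,0,8.5,1,0,0,0,8.5]'
```

```text
time: 1.6
tool_pos: [407.5, 70.8, 221.7]
tcp_rot: [-3.135, 0.0, 2.066]
contact_force: [-0.6, -0.5, 1.0]
grip_width: 0.4
time: 2.1
tool_pos: [406.2, 70.7, 220.2]
tcp_rot: [-3.133, 0.006, 1.317]
contact_force: [-0.1, 0.8, -0.2]
grip_width: 0.5
time: 2.6
tool_pos: [404.8, 70.7, 218.8]
tcp_rot: [-3.137, 0.013, 0.567]
contact_force: [0.5, -0.2, -0.5]
grip_width: 0.4
```

```bash
cat >> h.py <<'E'
O=np.array([533,15.]);PSI=0.312
def st():
    o=get_obs();B=np.array([[np.cos(PSI),np.sin(PSI)],[-np.sin(PSI),np.cos(PSI)]])
    p=np.array(o['tool_pos']);f=np.array(o['contact_force'])
    print('t',round(o['time'],2),'bank xy',(B@(p[:2]-O)).round(1),'z',p[2].round(1),'F',(B@f[:2]).round(1),f[2].round(1),'rot',np.round(o['tcp_rot'],3),'mom',np.round(o['moment'],2))
E
python3 -m jog '[1,0,0,0,7.3,1,0,0,0,7.3,1,0,11,25,0,1,0,11,25,0,1,0,0,25,0]';python3 -c "
from h import *
st();p,d=capture('side');cv2.imwrite('pics/s1.png',p[:,:,::-1]);p,d=capture('wrist');cv2.imwrite('pics/w1.png',p[:,:,::-1])"
```

```text
time: 3.1
tool_pos: [412.1, 49.0, 143.7]
tcp_rot: [3.14, 0.008, 0.297]
contact_force: [-0.0, 0.1, -1.1]
grip_width: 0.5
t 3.1 bank xy [-104.6   69.5] z 143.7 F [-0.   0.1] -1.1 rot [3.14  0.008 0.297] mom [-0.04  0.17  0.  ]
```

View pics/s1.png

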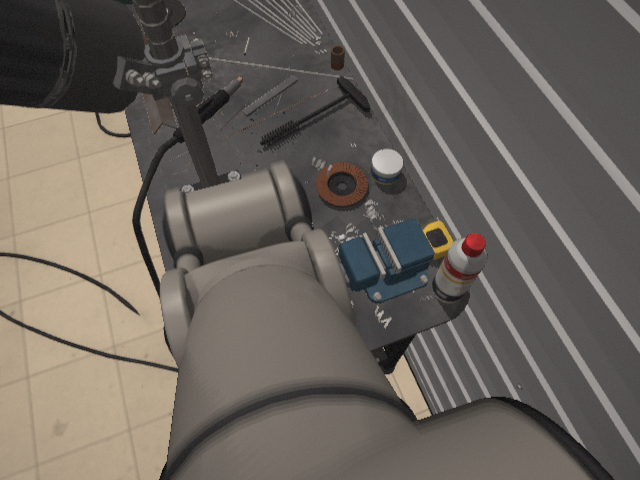

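View pics/w1.png

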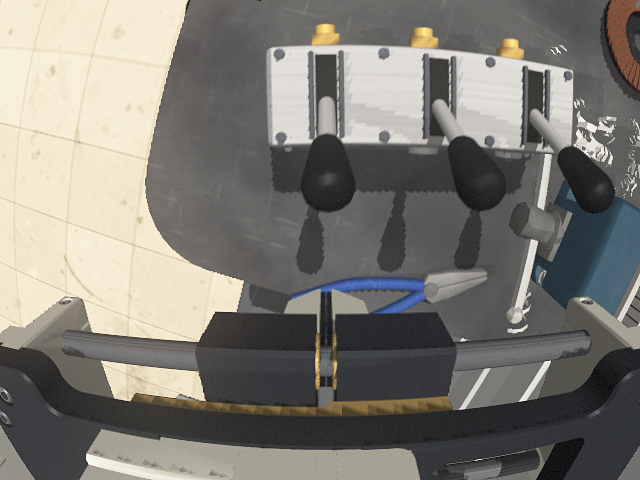

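Run:
```python
from h import *
z=np.load('side0.npz');W=cloud('side',z['d'])
for v in range(20,240,15):
    q=W[v,120:290]; q=q[(q[:,2]>15)]
    if len(q): print(v,q.min(0).round(),q.max(0).round())
p,d=capture('side');W=cloud('side',d)
k=(W[150:400,150:400,2]>200); q=W[150:400,150:400][k]
for h in range(200,900,50):
    s=q[(q[:,2]>h)&(q[:,2]<h+50)]
    if len(s): print(h,s.min(0).round(),s.max(0).round())
```

```text
20 [724.  50. 429.] [798. 111. 474.]
35 [174.  34.  16.] [1320.  118.  866.]
50 [174.  15. 395.] [760. 123. 866.]
65 [706.  15. 375.] [751. 127. 437.]
80 [174. -79.  22.] [1066.  134.  866.]
95 [174. -41.  16.] [1105.  151.  866.]
110 [174.   2.  15.] [1055.  159.  866.]
125 [ 174. -137.   17.] [1003.  150.  866.]
140 [ 174. -101.   15.] [942. 131. 866.]
155 [725.  53.  23.] [908. 169. 204.]
170 [726.  13.  16.] [875. 192. 159.]
185 [726.   6.  15.] [847. 214. 111.]
200 [174.   5.  15.] [777. 136. 866.]
215 [174.  11.  15.] [736. 135. 866.]
230 [675.  76.  15.] [696. 135.  29.]
200 [724.  56. 200.] [743.  89. 218.]
450 [358. -18. 456.] [456. 122. 500.]
500 [348.  -8. 500.] [439. 113. 515.]
550 [254.  -2. 551.] [336. 121. 600.]
600 [206.  13. 600.] [298. 109. 650.]
650 [189.  16. 650.] [257. 106. 700.]
700 [191.  33. 700.] [209.  77. 710.]
850 [174.  58. 866.] [174.  58. 866.]
```

```bash
python3 -m jog '[1,10,0,0,-0.9,1,8,0,0,0,1,4,0,0,0]'>/dev/null;python3 -c "
from h import *
st()"; for i in 1 2; do python3 -m jog '[1,3,0,0,0]'>/dev/null;python3 -c "
from h import *
st()";done
```

```text
t 3.55 bank xy [-80.5  70.3] z 146.3 F [0.6 0.4] 0.4 rot [3.141 0.008 0.315] mom [-0.06  0.19  0.  ]
t 3.65 bank xy [-76.3  70.3] z 147.0 F [0.4 0.5] 0.3 rot [3.14  0.006 0.316] mom [-0.04  0.15  0.04]
t 3.75 bank xy [-72.6  70.4] z 147.4 F [ 0.3 -0.2] -0.3 rot [3.14  0.005 0.316] mom [-0.09  0.17  0.01]
```

```bash
cat > s.sh <<'E'
python3 -c "from h import *
st()"
E
chmod +x s.sh
python3 -m jog '[1,3,0,1,0]'>/dev/null; ./s.sh; python3 -m jog '[1,3,0,1,0]'>/dev/null; ./s.sh
```

```text
t 3.85 bank xy [-69.2  70.4] z 146.7 F [0.7 0.8] -0.4 rot [3.14  0.005 0.316] mom [-0.04  0.16  0.01]
t 3.95 bank xy [-65.9  70.5] z 145.7 F [0.1 0.2] 0.2 rot [3.14  0.005 0.316] mom [-0.03  0.15  0.05]
```

```bash
python3 -m jog '[1,3,0,1,0]'>/dev/null; ./s.sh
```

```text
t 4.05 bank xy [-63.3  70.5] z 144.7 F [-8.7 -0. ] 11.8 rot [3.14  0.006 0.316] mom [-0.45  1.45  0.01]
```

```bash
python3 -m jog '[1,3,0,1,0]'>/dev/null; ./s.sh
```

```text
t 4.15 bank xy [-62.4  70.7] z 144.3 F [-17.2  -0.9] 28.5 rot [3.14  0.011 0.317] mom [-1.02  3.04  0.02]
```

```bash
python3 -m jog '[1,-10,0,-3,0,1,-15,0,-5,0]'; ./s.sh
cat >> h.py <<'E'
def wcloud(d,c):
    f=240/np.tan(np.radians(c['fovy']/2))
    v,u=np.mgrid[:480,:640]; x=(u-c['cx'])/f;y=(v-c['cy'])/f; r=np.hypot(x,y)+1e-9
    t=np.tan(r); P=np.stack([x/r*t*d,y/r*t*d,d],-1)
    return (P-np.array(c['t']))@np.array(c['R'])
E
python3 - <<'E'
from h import *
from scipy.spatial.transform import Rotation as Ro
o=get_obs();c=calibration('wrist');p,d=capture('wrist');cv2.imwrite('pics/w2.png',p[:,:,::-1]);W=wcloud(d,c)
T=Ro.from_euler('xyz',o['tcp_rot']).as_matrix()
L=(W-np.array(o['tool_pos']))@T
np.savez('w2.npz',p=p,d=d,W=W,L=L)
print(c)
for v in range(270,420,8):
    print(v,[tuple(L[v,u].round(0).astype(int)) for u in (220,260,300,322,326,332,360,400)])
E
```

```text
time: 4.35
tool_pos: [428.4, 55.3, 152.5]
tcp_rot: [3.14, 0.012, 0.318]
contact_force: [-0.0, 0.2, 0.5]
grip_width: 0.5
t 4.35 bank xy [-87.2  70.5] z 152.5 F [0.  0.2] 0.5 rot [3.14  0.012 0.318] mom [-0.12  0.15 -0.  ]
{'fovy': 65.70646984690485, 'cx': 325.6151378353901, 'cy': 244.3651633797871, 'R': array([[ 0.31332244, -0.94964424,  0.00220429],
       [-0.90009187, -0.29623167,  0.31950184],
       [-0.3027601 , -0.10209116, -0.94758309]]), 't': array([-83.1059991 , 383.08198126, 456.36952826])}
270 [(np.int64(-43), np.int64(-97), np.int64(152)), (np.int64(-42), np.int64(-58), np.int64(152)), (np.int64(-42), np.int64(-22), np.int64(152)), (np.int64(-42), np.int64(-2), np.int64(151)), (np.int64(-42), np.int64(2), np.int64(152)), (np.int64(-42), np.int64(7), np.int64(152)), (np.int64(-42), np.int64(32), np.int64(152)), (np.int64(-42), np.int64(69), np.int64(152))]
278 [(np.int64(-51), np.int64(-97), np.int64(151)), (np.int64(-50), np.int64(-59), np.int64(152)), (np.int64(-50), np.int64(-22), np.int64(152)), (np.int64(-50), np.int64(-2), np.int64(153)), (np.int64(-50), np.int64(2),
[... 5672 characters left out ...]
4), np.int64(-94)), (np.int64(21), np.int64(-15), np.int64(-92)), (np.int64(21), np.int64(-5), np.int64(-92)), (np.int64(-332), np.int64(-4), np.int64(288)), (np.int64(-333), np.int64(2), np.int64(290)), (np.int64(21), np.int64(2), np.int64(-92)), (np.int64(21), np.int64(9), np.int64(-92)), (np.int64(21), np.int64(19), np.int64(-93))]
414 [(np.int64(25), np.int64(-22), np.int64(-100)), (np.int64(21), np.int64(-14), np.int64(-95)), (np.int64(20), np.int64(-5), np.int64(-94)), (np.int64(21), np.int64(0), np.int64(-95)), (np.int64(21), np.int64(1), np.int64(-95)), (np.int64(21), np.int64(2), np.int64(-95)), (np.int64(20), np.int64(9), np.int64(-94)), (np.int64(20), np.int64(18), np.int64(-95))]
```

View pics/w2.png

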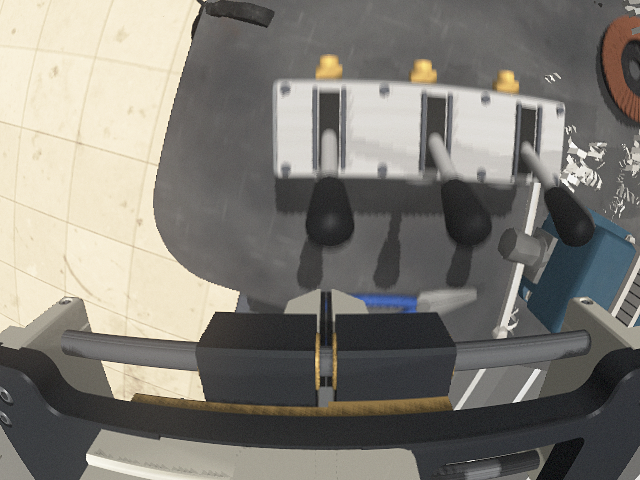

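Run:
```python
from h import *
z=np.load('w2.npz');W=z['W'];p=z['p']
B=np.array([[np.cos(PSI),np.sin(PSI)],[-np.sin(PSI),np.cos(PSI)]])
b=W.copy();b[...,:2]=(W[...,:2]-O)@B.T
for k,(y) in enumerate((70,0,-70)):
    m=(np.abs(b[...,1]-y)<25)&(b[...,2]>85)&(b[...,2]<170)&(b[...,0]>-90)&(b[...,0]<60)
    q=b[m]
    for h in range(85,165,8):
        s=q[(q[:,2]>h)&(q[:,2]<h+8)]
        if len(s)>4: print(y,h,len(s),'x',s[:,0].min().round(1),s[:,0].max().round(1),'y',s[:,1].min().round(1),s[:,1].max().round(1))
m=(b[...,2]>66)&(b[...,2]<71)&(abs(b[...,1])<130)&(abs(b[...,0])<60)
r=cv2.minAreaRect(b[m][:,:2].astype(np.float32));print(r)
```

```text
70 85 124 x -22.8 -14.2 y 63.0 72.5
70 93 147 x -27.1 -18.6 y 63.1 72.4
70 101 141 x -28.8 -22.5 y 63.3 72.3
70 109 76 x -35.6 -26.7 y 60.5 76.3
70 117 248 x -39.3 -27.6 y 58.7 77.7
70 125 313 x -42.5 -30.7 y 58.3 78.3
70 133 426 x -58.9 -33.0 y 56.5 79.0
70 141 1513 x -59.4 -36.3 y 56.7 78.9
70 149 351 x -79.4 -41.6 y 61.5 76.2
70 157 404 x -79.6 -76.4 y 53.9 85.6
0 85 139 x -25.2 -13.6 y -6.7 3.6
0 93 149 x -28.9 -18.1 y -6.3 3.2
0 101 147 x -31.2 -22.0 y -6.3 3.2
0 109 98 x -39.5 -26.2 y -5.9 7.0
0 117 249 x -45.6 -26.8 y -9.9 7.8
0 125 333 x -49.2 -29.5 y -12.2 9.3
0 133 461 x -58.6 -32.1 y -12.4 9.8
0 141 1228 x -59.0 -35.9 y -13.2 9.5
0 149 282 x -51.7 -40.8 y -9.0 4.9
-70 85 131 x -27.1 -14.1 y -74.8 -66.6
-70 93 143 x -31.6 -17.7 y -74.5 -66.5
-70 101 145 x -33.3 -22.1 y -75.1 -66.0
-70 109 138 x -41.4 -26.4 y -75.5 -62.9
-70 117 276 x -47.3 -27.1 y -77.1 -61.7
-70 125 323 x -51.9 -30.8 y -77.7 -60.3
-70 133 446 x -59.9 -33.4 y -78.5 -59.7
-70 141 857 x -59.1 -36.6 y -82.0 -60.1
-70 149 123 x -51.7 -41.6 y -77.2 -64.0
((-3.607809066772461, -2.4106826782226562), (62.60544204711914, 208.88072204589844), 0.0344289168715477)
```

```bash
python3 -m jog '[1,8,1,0,0,1,4,1,0,0]'>/dev/null; ./s.sh;  python3 -m jog '[1,2,0,0,0]'>/dev/null; ./s.sh;python3 -m jog '[1,2,0,0,0]'>/dev/null; ./s.sh
```

```text
t 4.6 bank xy [-76.4  68.6] z 153.1 F [-0.3 -0. ] 0.5 rot [3.14  0.012 0.317] mom [-0.04  0.18  0.09]
t 4.7 bank xy [-73.3  68.4] z 152.9 F [-0.3 -0.5] 1.2 rot [3.14  0.012 0.317] mom [-0.06  0.18  0.  ]
t 4.8 bank xy [-70.6  68.4] z 152.6 F [-0.7  0.3] 0.2 rot [3.14  0.012 0.317] mom [-0.09  0.16 -0.03]
```

```bash
python3 -m jog '[1,1.5,0,0,0]'>/dev/null; ./s.sh;python3 -m jog '[1,0,0,0,0]'>/dev/null; ./s.sh
```

```text
t 4.9 bank xy [-68.6  68.4] z 152.3 F [0.5 0.9] -0.6 rot [3.14  0.012 0.317] mom [-0.08  0.16  0.01]
t 5.0 bank xy [-68.3  68.4] z 152.1 F [0.2 0.4] 0.3 rot [3.14  0.012 0.317] mom [-0.06  0.15  0.03]
```

```bash
python3 -m jog '[1,1.5,0,-0.5,0]'>/dev/null; ./s.sh
```

```text
t 5.1 bank xy [-66.9  68.5] z 152.4 F [-0.1 -0.1] 1.0 rot [3.14  0.013 0.317] mom [-0.1   0.16 -0.03]
```

```bash
python3 -m jog '[1,1.5,0,-0.5,0]'>/dev/null; ./s.sh
```

```text
t 5.2 bank xy [-65.3  68.6] z 152.9 F [ 0.7 -0.4] 0.0 rot [3.14  0.013 0.317] mom [-0.03  0.06 -0.03]
```

```bash
python3 -m jog '[1,1.5,0,-0.5,0]'>/dev/null; ./s.sh
```

```text
t 5.3 bank xy [-63.7  68.6] z 153.4 F [-0.2 -0.1] 0.0 rot [3.14  0.013 0.317] mom [-0.09  0.15  0.  ]
```

```bash
python3 -m jog '[1,1.5,0,-0.5,0]'>/dev/null; ./s.sh
```

```text
t 5.4 bank xy [-62.   68.6] z 154.0 F [-0.1  0.3] 0.3 rot [3.14  0.013 0.317] mom [-0.06  0.16 -0.01]
```

```bash
python3 -m jog '[1,1.5,0,-0.5,0]'>/dev/null; ./s.sh; python3 -c "
from h import *
p,d=capture('wrist');cv2.imwrite('pics/w3.png',p[100:400,150:550,::-1].repeat(2,0).repeat(2,1))"
```

```text
t 5.5 bank xy [-60.4  68.6] z 154.6 F [-0.5 -0.6] 1.0 rot [3.14  0.013 0.317] mom [-0.08  0.17  0.01]
```

View pics/w3.png

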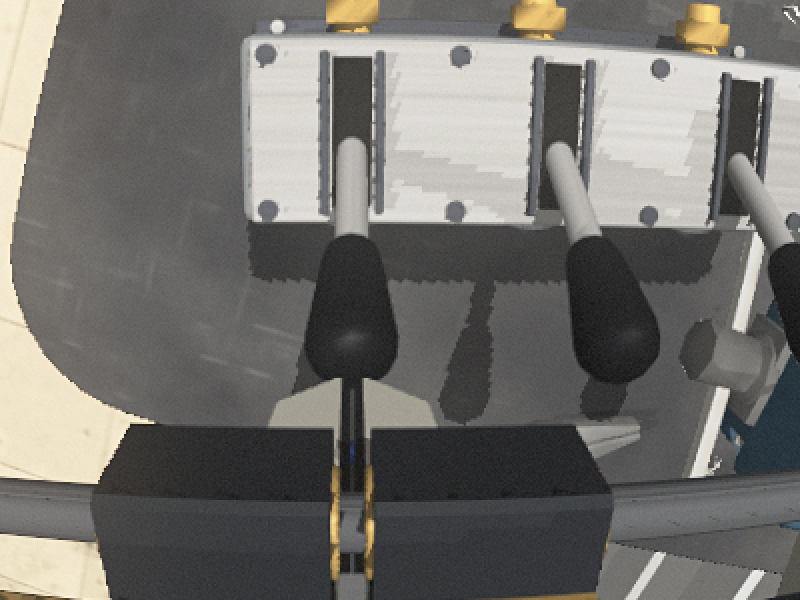

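```bash
cat >> h.py <<'E'
def lev():
    from scipy.spatial.transform import Rotation as Ro
    o=get_obs();c=calibration('wrist');p,d=capture('wrist');W=wcloud(d,c)
    B=np.array([[np.cos(PSI),np.sin(PSI)],[-np.sin(PSI),np.cos(PSI)]])
    b=W.copy();b[...,:2]=(W[...,:2]-O)@B.T
    T=Ro.from_euler('xyz',o['tcp_rot']).as_matrix();L=(W-np.array(o['tool_pos']))@T
    for y in (70,0,-70):
        dark=p.max(-1)<60
        m=(np.abs(b[...,1]-y)<17)&(b[...,2]>72)&(b[...,2]<103)&(b[...,0]>-70)&(b[...,0]<70)
        q=b[m]; 
        a=np.arctan2(q[:,0],q[:,2]-55) if len(q) else np.array([np.nan])
        print('lever',y,len(q),'rod angle(0..1)',(np.median(a)+.5).round(3),'y',np.median(q[:,1]).round(1) if len(q) else '')
    return p,d,b,L
E
python3 - <<'E'
from h import *
p,d,b,L=lev()
for v in range(225,300,5): print(v,b[v,325].round(1),L[v,325].round(1))
E
```

```text
lever 70 987 rod angle(0..1) 0.038 y 67.4
lever 0 846 rod angle(0..1) 0.049 y 0.4
lever -70 749 rod angle(0..1) 0.03 y -68.6
225 [-29.3  67.9 120.1] [31.2  0.7 34.2]
230 [-30.4  67.9 125.8] [30.   0.7 28.5]
235 [-32.3  67.9 128.4] [28.1  0.7 25.9]
240 [-33.4  67.9 133.4] [26.9  0.7 20.9]
245 [-35.2  67.9 136.2] [25.2  0.7 18.1]
250 [-36.4  67.9 140.2] [23.9  0.7 14.2]
255 [-37.9  67.9 143.2] [22.3  0.7 11.2]
260 [-39.5  67.9 145.9] [20.7  0.7  8.5]
265 [-41.5  67.9 147.3] [18.7  0.7  7.1]
270 [-43.4  67.9 148.9] [16.7  0.7  5.5]
275 [-45.6  67.9 149.8] [14.5  0.7  4.7]
280 [-48.3  67.8 149.7] [11.9  0.7  4.8]
285 [-51.3  67.8 149. ] [8.9 0.7 5.6]
290 [-54.6  67.8 147.6] [5.6 0.7 7. ]
295 [-52.   67.8 158.4] [ 8.1  0.8 -3.8]
```

The visible fingertips end about level with the reported TCP, not 25 mm ahead of it. That explains the first contact, where the tip pushed down on the dome of the grip. I'll back off, go lower and try again.

```bash
python3 -m jog '[1,-15,0,0,0,1,-12,0,10,0,1,0,0,17,0,1,0,0,7,0]'>/dev/null; ./s.sh
python3 - <<'E'
from h import *
p,d,b,L=lev()
cv2.imwrite('pics/w4.png',p[:,:,::-1])
for u in (300,318,325,332,350):
  for v in range(284,300,2): print(u,v,L[v,u].round(1),end=' ')
  print()
E
```

```text
t 6.0 bank xy [-87.6  68. ] z 121.2 F [-0. -0.] 0.2 rot [3.139 0.009 0.318] mom [-0.1   0.12  0.02]
lever 70 1194 rod angle(0..1) 0.037 y 67.7
lever 0 1103 rod angle(0..1) 0.047 y 1.0
lever -70 979 rod angle(0..1) 0.027 y -68.1
300 284 [-42.2 -20.  121.2] 300 286 [-44.2 -20.  121.6] 300 288 [-45.9 -20.1 121.4] 300 290 [-47.8 -20.1 121.5] 300 292 [-49.1 -20.1 120.3] 300 294 [-51.3 -20.2 121. ] 300 296 [ 10.2 -10.4  -9.4] 300 298 [ 10.1 -10.3 -11.2] 
318 284 [-41.5  -5.1 119.8] 318 286 [-44.3  -5.1 121.9] 318 288 [-45.9  -5.1 121.4] 318 290 [10.2 -2.5 -2.9] 318 292 [ 9.5 -2.5 -3.7] 318 294 [ 9.1 -2.4 -4.9] 318 296 [10.  -2.4 -8.9] 318 298 [ 10.3  -2.3 -11.6] 
325 284 [-42.2   0.7 121.3] 325 286 [-44.    0.7 121.3] 325 288 [-45.8   0.7 121.3] 325 290 [-48.    0.7 122.1] 325 292 [ 8.8  0.8 -2.2] 325 294 [ 8.1  0.8 -2.9] 325 296 [ 8.6  0.8 -5.9] 325 298 [ 8.4  0.8 -7.7] 
332 284 [-42.2   6.4 121.4] 332 286 [-43.9   6.4 121. ] 332 288 [-46.1   6.5 121.8] 332 290 [ 9.8  4.  -2. ] 332 292 [10.4  3.9 -5.5] 332 294 [ 9.9  3.9 -6.5] 332 296 [ 9.6  3.9 -8. ] 332 298 [ 10.    3.9 -11. ] 
350 284 [-42.6  21.4 122.2] 350 286 [-43.7  21.3 120.5] 350 288 [-45.5  21.3 120.5] 350 290 [-48.   21.5 122.1] 350 292 [-49.4  21.4 120.9] 350 294 [-51.6  21.6 121.7] 350 296 [ 9.5 12.  -8. ] 350 298 [ 10.   11.8 -11. ]
```

View pics/w4.png

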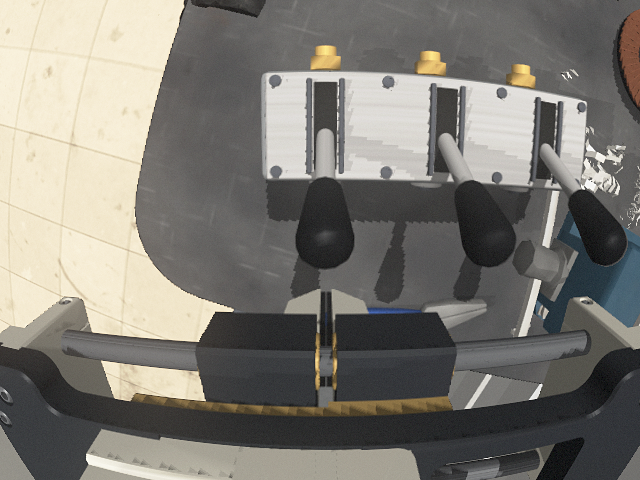

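```bash
python3 -m jog '[1,8,0,0,0,1,4,0,0,0]'>/dev/null; ./s.sh;  python3 -m jog '[1,2,0,0,0]'>/dev/null; ./s.sh
```

```text
t 6.25 bank xy [-74.8  68.1] z 121.0 F [-1.   0.6] -0.0 rot [3.139 0.01  0.317] mom [-0.11  0.16  0.  ]
t 6.35 bank xy [-71.7  68. ] z 121.4 F [-0.8  0. ] 0.3 rot [3.139 0.009 0.318] mom [-0.03  0.31  0.01]
```

```bash
python3 -m jog '[1,2,0,0,0]'>/dev/null; ./s.sh
```

```text
t 6.45 bank xy [-69.7  68. ] z 121.6 F [-5.3 -0. ] 4.9 rot [3.139 0.01  0.318] mom [-0.37  0.94  0.03]
```

```bash
python3 -m jog '[1,2,0,0,0]'>/dev/null; ./s.sh
```

```text
t 6.55 bank xy [-68.7  68.2] z 121.8 F [-7.3 -0.8] 5.3 rot [3.139 0.013 0.318] mom [-0.48  1.19  0.01]
```

```bash
python3 -m jog '[1,2,0,0,0]'>/dev/null; ./s.sh
```

```text
t 6.65 bank xy [-68.   68.3] z 121.9 F [-8.8 -1.2] 7.9 rot [3.139 0.016 0.319] mom [-0.58  1.38 -0.01]
```

```bash
python3 -m jog '[1,3,0,-2,0]'>/dev/null; ./s.sh
```

```text
t 6.75 bank xy [-66.4  68.5] z 123.8 F [-4.4 -0.6] 1.1 rot [3.14  0.02  0.319] mom [-0.46  0.67 -0.01]
```

```bash
python3 -m jog '[1,3,0,-2,0]'>/dev/null; ./s.sh
```

```text
t 6.85 bank xy [-64.1  68.5] z 125.7 F [-3.9 -1.6] -1.1 rot [3.14  0.022 0.319] mom [-0.38  0.55  0.02]
```

```bash
python3 -m jog '[1,3,0,-2,0]'>/dev/null; ./s.sh
```

```text
t 6.95 bank xy [-61.4  68.6] z 127.5 F [-1.8 -0.3] -2.3 rot [3.14  0.023 0.319] mom [-0.32  0.48  0.03]
```

```bash
python3 -m jog '[1,3,0,-1,0]'>/dev/null; ./s.sh
```

```text
t 7.05 bank xy [-58.4  68.6] z 128.5 F [-3.4 -1.1] 0.6 rot [3.14  0.024 0.32 ] mom [-0.45  0.69 -0.  ]
```

```bash
python3 -m jog '[1,3,0,-1,0]'>/dev/null; ./s.sh
```

```text
t 7.15 bank xy [-55.4  68.6] z 129.6 F [-5.5 -1.2] 2.7 rot [3.14  0.024 0.32 ] mom [-0.55  0.89  0.01]
```

```bash
python3 -m jog '[1,3,0,-1,0]'>/dev/null; ./s.sh
```

```text
t 7.25 bank xy [-52.3  68.6] z 130.8 F [-5.8 -0.5] 4.4 rot [3.14  0.025 0.32 ] mom [-0.43  0.85 -0.01]
```

```bash
python3 -m jog '[1,3,0,-1,0]'>/dev/null; ./s.sh
```

```text
t 7.35 bank xy [-49.   68.6] z 132.2 F [-4.5 -1.2] 2.5 rot [3.139 0.025 0.32 ] mom [-0.4   0.89  0.01]
```

```bash
python3 -m jog '[1,2,0,-0.5,0]'>/dev/null; ./s.sh
```

```text
t 7.45 bank xy [-46.7  68.5] z 133.0 F [-5.1 -0.8] 3.5 rot [3.139 0.024 0.32 ] mom [-0.45  0.74  0.03]
```

```bash
python3 -m jog '[1,2,0,-0.5,0]'>/dev/null; ./s.sh
```

```text
t 7.55 bank xy [-44.4  68.5] z 133.8 F [-5.1 -0.1] 2.5 rot [3.139 0.024 0.32 ] mom [-0.39  0.77 -0.06]
```

```bash
python3 -m jog '[1,2,0,-0.5,0]'>/dev/null; ./s.sh
```

```text
t 7.65 bank xy [-42.1  68.5] z 134.4 F [-3.6 -0.3] 4.5 rot [3.139 0.024 0.32 ] mom [-0.4   0.72  0.05]
```

```bash
python3 -m jog '[1,2,0,-0.5,0]'>/dev/null; ./s.sh
```

```text
t 7.75 bank xy [-39.8  68.5] z 135.0 F [-5.2 -0.4] 3.6 rot [3.139 0.023 0.32 ] mom [-0.35  0.71  0.02]
```

```bash
python3 -m jog '[1,4,0,0,0,1,4,0,0,0]'>/dev/null; ./s.sh
```

```text
t 7.95 bank xy [-31.2  68.7] z 135.0 F [-5.   0.1] 4.0 rot [3.139 0.023 0.32 ] mom [-0.22  0.71 -0.01]
```

```bash
python3 -m jog '[1,5,0,0.5,0,1,5,0,0.5,0]'>/dev/null; ./s.sh
```

```text
t 8.15 bank xy [-20.2  68.8] z 133.8 F [-4.4 -0.9] 4.0 rot [3.139 0.023 0.32 ] mom [-0.38  0.82 -0.01]
```

```bash
python3 -m jog '[1,5,0,1,0,1,5,0,1,0]'>/dev/null; ./s.sh
```

```text
t 8.35 bank xy [-9.3 68.9] z 131.5 F [-3.9 -1. ] 5.1 rot [3.139 0.023 0.32 ] mom [-0.33  0.79 -0.01]
```

```bash
python3 -m jog '[1,4,0,1.5,0,1,4,0,1.5,0]'>/dev/null; ./s.sh
```

```text
t 8.55 bank xy [ 0.1 68.9] z 128.4 F [-4.5  0. ] 6.4 rot [3.139 0.021 0.32 ] mom [-0.32  0.73 -0.04]
```

```bash
python3 -m jog '[1,3,0,0,0,1,3,0,0,0]'>/dev/null; ./s.sh
```

```text
t 8.75 bank xy [ 6.6 69. ] z 127.5 F [-4.  -0.2] 0.6 rot [3.139 0.023 0.32 ] mom [-0.47  0.89 -0.  ]
```

```bash
python3 -m jog '[1,2,0,0,0,1,2,0,0,0]'>/dev/null; ./s.sh
```

```text
t 8.95 bank xy [10.4 69.1] z 126.5 F [-4.4 -1.4] -0.0 rot [3.139 0.025 0.32 ] mom [-0.53  0.81  0.01]
```

```bash
python3 -m jog '[1,2,0,0,0]'>/dev/null; ./s.sh
```

```text
t 9.05 bank xy [12.2 69.1] z 126.1 F [-4.7 -0.8] -0.3 rot [3.14  0.026 0.32 ] mom [-0.5   0.94  0.02]
```

```bash
python3 -m jog '[1,2,0,0,0]'>/dev/null; ./s.sh
```

```text
t 9.15 bank xy [13.9 69.2] z 125.7 F [-5.1 -1.2] -0.6 rot [3.14  0.027 0.32 ] mom [-0.51  0.91 -0.02]
```

```bash
python3 -m jog '[1,2,0,0,0]'>/dev/null; ./s.sh
```

```text
t 9.25 bank xy [15.6 69.2] z 125.3 F [-5.3  0.1] -2.4 rot [3.14  0.028 0.32 ] mom [-0.51  0.88  0.01]
```

```bash
python3 -m jog '[1,2,0,0,0]'>/dev/null; ./s.sh
```

```text
t 9.35 bank xy [17.3 69.3] z 124.9 F [-6.3 -1.5] -0.8 rot [3.14 0.03 0.32] mom [-0.58  1.05  0.04]
```

```bash
python3 -m jog '[1,2,0,0,0]'>/dev/null; ./s.sh
```

```text
t 9.45 bank xy [18.5 69.4] z 124.3 F [-7.7 -1.6] -0.4 rot [3.141 0.032 0.32 ] mom [-0.72  1.36  0.05]
```

```bash
python3 -m jog '[1,2,0,0,0]'>/dev/null; ./s.sh
```

```text
t 9.55 bank xy [19.3 69.4] z 123.8 F [-8.3 -1.8] 1.0 rot [3.141 0.035 0.32 ] mom [-0.83  1.52  0.02]
```

```bash
python3 -m jog '[1,1.5,0,0,0]'>/dev/null; ./s.sh
```

```text
t 9.65 bank xy [19.7 69.4] z 123.5 F [-8.  -1.4] 3.3 rot [3.141 0.038 0.32 ] mom [-0.81  1.47  0.  ]
```

```bash
python3 -m jog '[1,2.5,0,-1,0]'>/dev/null; ./s.sh; python3 -m jog '[1,2.5,0,-1,0]'>/dev/null; ./s.sh
```

```text
t 9.75 bank xy [20.2 69.5] z 123.8 F [-11.3  -1.8] -1.2 rot [3.142 0.044 0.32 ] mom [-1.05  1.91 -0.  ]
t 9.85 bank xy [20.3 69.6] z 123.8 F [-10.9  -2.2] -1.3 rot [-3.141  0.05   0.321] mom [-1.06  1.92 -0.04]
```

```bash
python3 -c "
from h import *
p,d,b,L=lev();cv2.imwrite('pics/w5.png',p[:,:,::-1])"
```

```text
lever 70 8 rod angle(0..1) 0.62 y 77.1
lever 0 431 rod angle(0..1) 0.134 y -1.6
lever -70 723 rod angle(0..1) 0.048 y -69.2
```

View pics/w5.png

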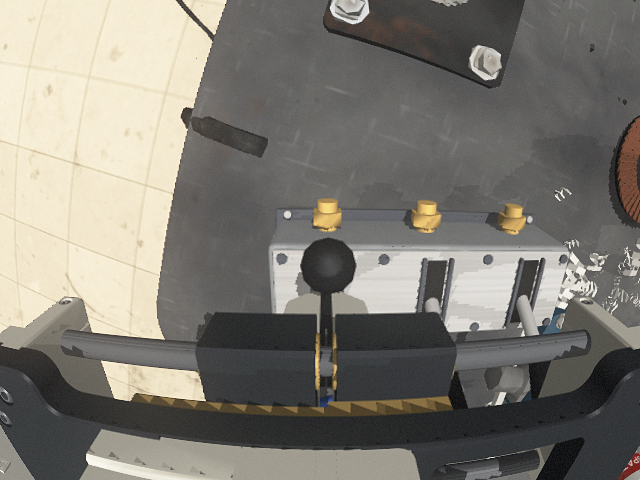

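```bash
python3 -m jog '[1,-5,0,0,0,1,-35,0,0,0,1,-35,0,0,0,1,-33,0,0,0]'>/dev/null; ./s.sh; python3 -c "
from h import *
p,d,b,L=lev();cv2.imwrite('pics/w6.png',p[:,:,::-1])"
```

```text
t 10.3 bank xy [-82.5  67.8] z 129.5 F [ 0.  -0.2] 1.1 rot [3.14  0.036 0.321] mom [-0.08  0.07  0.04]
lever 70 1070 rod angle(0..1) 0.768 y 67.9
lever 0 1048 rod angle(0..1) 0.047 y 0.8
lever -70 935 rod angle(0..1) 0.03 y -68.2
```

View pics/w6.png

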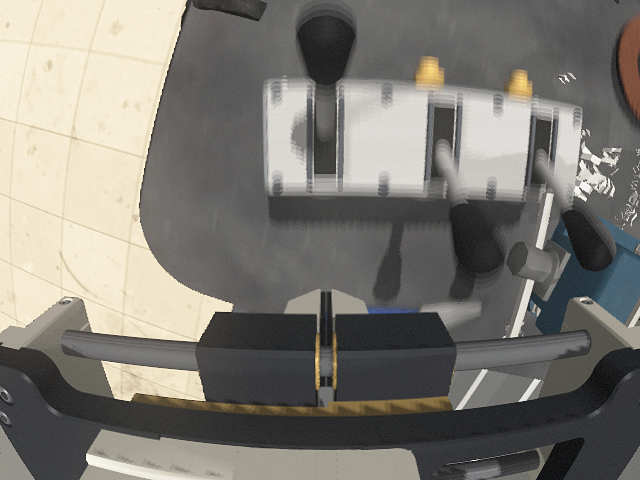

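```bash
cat >> h.py <<'E'
from scipy.optimize import least_squares
def fit(n='wrist'):
    c=calibration(n);p,d=capture(n);W=wcloud(d,c) if n=='wrist' else cloud(n,d)
    B=np.array([[np.cos(PSI),np.sin(PSI)],[-np.sin(PSI),np.cos(PSI)]])
    b=W.copy();b[...,:2]=(W[...,:2]-O)@B.T
    for k,y0 in (('L',70),('M',0),('R',-70)):
        m=(np.abs(b[...,1]-y0)<22)&(b[...,2]>73)&(b[...,2]<170)&(np.abs(b[...,0])<66)&(d>0)
        if m.sum()<100: print(k,'few');continue
        q=b[m]
        def res(v):
            a,y=v; ax=np.array([np.sin(a),np.cos(a)])
            X=q[:,[0,2]]-[0,55]; s=X@ax; e=X-s[:,None]*ax
            rho=np.hypot(np.hypot(e[:,0],e[:,1]),q[:,1]-y)
            rad=np.where(s<60,5,7+5*(s-60)/45)
            g=np.where(s>100,np.hypot(rho,s-93)-12,rho-rad)
            return g
        best=min((least_squares(res,[a,y0],loss='soft_l1') for a in(-.5,0,.5)),key=lambda r:r.cost)
        print(k,'angle',(best.x[0]+.5).round(3),'y',best.x[1].round(1),'med|res|',np.median(abs(best.fun)).round(2),m.sum())
    return p
E
python3 -m jog '[1,0,0,0,0]'>/dev/null; ./s.sh; python3 -c "
from h import *
p=fit();cv2.imwrite('pics/w7.png',p[:,:,::-1])"
```

```text
t 10.45 bank xy [-87.5  68.7] z 129.9 F [0.2 0. ] 0.7 rot [3.141 0.039 0.32 ] mom [-0.04  0.11 -0.  ]
L angle 0.955 y 67.9 med|res| 0.84 4330
M angle -0.014 y -1.9 med|res| 0.9 4348
R angle -0.024 y -71.7 med|res| 0.81 3461
```

```bash
python3 -m jog '[1,0,25,0,0,1,0,25,3,0,1,0,18,3,0,1,3,0,3,0,1,6,0,0,0]'>/dev/null; ./s.sh
```

```text
t 11.0 bank xy [-69.2  -2.7] z 121.9 F [-6.4  0.9] 4.9 rot [3.137 0.027 0.322] mom [-0.19  1.13  0.01]
```

```bash
python3 -m jog '[1,2,0,-2,0]'>/dev/null; ./s.sh
```

```text
t 11.1 bank xy [-66.9  -2.1] z 123.6 F [-4.1 -0.9] 0.1 rot [3.138 0.028 0.322] mom [-0.41  0.66 -0.  ]
```

```bash
python3 -m jog '[1,3,0,-2,0]'>/dev/null; ./s.sh
```

```text
t 11.2 bank xy [-63.9  -1.5] z 125.3 F [-4.  -2.6] 0.7 rot [3.138 0.03  0.324] mom [-0.72  0.6  -0.01]
```

```bash
python3 -m jog '[1,3,0,-2,0]'>/dev/null; ./s.sh
```

```text
t 11.3 bank xy [-60.8  -1.1] z 127.3 F [-4.2 -2.3] -1.3 rot [3.138 0.031 0.325] mom [-0.68  0.62 -0.03]
```

```bash
python3 -m jog '[1,3,0,-1.5,0]'>/dev/null; ./s.sh
```

```text
t 11.4 bank xy [-58.   -0.8] z 128.7 F [-6.3 -3.8] -2.6 rot [3.138 0.032 0.325] mom [-0.89  0.85  0.  ]
```

```bash
python3 -m jog '[1,2,1,-1,0]'>/dev/null; ./s.sh
```

```text
t 11.5 bank xy [-56.6  -1.3] z 129.4 F [-6.3 -1.6] -2.1 rot [3.138 0.035 0.326] mom [-0.64  1.05  0.  ]
```

```bash
python3 -m jog '[1,1.5,1,-0.7,0]'>/dev/null; ./s.sh
```

```text
t 11.6 bank xy [-56.2  -1.6] z 129.6 F [-6.6 -1.1] -2.2 rot [3.139 0.038 0.327] mom [-0.6   1.06  0.  ]
```

```bash
python3 -m jog '[1,2,0,-1,0]'>/dev/null; ./s.sh
```

```text
t 11.7 bank xy [-55.5  -0.9] z 130.0 F [-7.5 -2.8] -2.6 rot [3.14  0.042 0.328] mom [-0.89  1.12 -0.01]
```

```bash
python3 -m jog '[1,2.5,0,-1,0]'>/dev/null; ./s.sh
```

```text
t 11.8 bank xy [-54.5  -0.6] z 130.3 F [-8.4 -4.9] -1.1 rot [3.14  0.046 0.328] mom [-1.21  1.19 -0.05]
```

```bash
python3 -m jog '[1,-12,0,0,0,1,-22,0,0,0,1,-6,0,2,-0.8,1,0,0,2,0]'>/dev/null; ./s.sh; python3 -c "
from h import *
p=fit();cv2.imwrite('pics/w8.png',p[:,:,::-1])"
```

```text
t 12.2 bank xy [-92.   -0.2] z 129.1 F [ 0.6 -0.8] 0.2 rot [3.14  0.039 0.345] mom [-0.11  0.19  0.03]
L angle 0.955 y 67.3 med|res| 0.77 4099
M angle 0.078 y -2.2 med|res| 1.21 4506
R angle -0.023 y -71.9 med|res| 0.87 4304
```

```bash
python3 -m jog '[1,-3,25,0,1.9,1,-3,25,0,0,1,0,18,1,0,1,0,0,2,0]'>/dev/null; ./s.sh
```

```text
t 12.65 bank xy [-92.1 -70.7] z 127.0 F [ 0.3 -0.5] 0.5 rot [3.137 0.033 0.313] mom [ 0.01  0.14 -0.04]
```

```bash
python3 -m jog '[1,8,1,2,0,1,7,0,1,0]'>/dev/null; ./s.sh
```

```text
t 12.85 bank xy [-75.8 -71.2] z 123.0 F [ 0.1 -0.3] -0.5 rot [3.137 0.033 0.311] mom [-0.07  0.13 -0.01]
```

```bash
python3 -m jog '[1,2.5,0,0,0]'>/dev/null; ./s.sh
```

```text
t 12.95 bank xy [-72.2 -70.5] z 122.6 F [-0.7 -0.3] -0.2 rot [3.137 0.032 0.312] mom [-0.15  0.24  0.05]
```

```bash
python3 -m jog '[1,2.5,0,-1,0]'>/dev/null; ./s.sh
```

```text
t 13.05 bank xy [-69.7 -69.8] z 123.4 F [-6.5 -2.1] 3.8 rot [3.138 0.034 0.314] mom [-0.68  0.91 -0.03]
```

```bash
python3 -m jog '[1,3,0,-2,0]'>/dev/null; ./s.sh
```

```text
t 13.15 bank xy [-67.2 -69.5] z 125.3 F [-5.9 -3. ] 1.7 rot [3.137 0.037 0.315] mom [-0.72  0.73 -0.02]
```

```bash
python3 -m jog '[1,3,0,-2,0]'>/dev/null; ./s.sh
```

```text
t 13.25 bank xy [-64.7 -69.4] z 127.2 F [-4.5 -2.7] -0.7 rot [3.137 0.039 0.316] mom [-0.7   0.53 -0.05]
```

```bash
python3 -m jog '[1,3,0.7,-1.3,0]'>/dev/null; ./s.sh
```

```text
t 13.35 bank xy [-62.  -69.9] z 128.5 F [-4.1 -2.2] 0.6 rot [3.137 0.04  0.317] mom [-0.57  0.66 -0.04]
```

```bash
python3 -m jog '[1,3,0.7,-1,0]'>/dev/null; ./s.sh
```

```text
t 13.45 bank xy [-59.4 -70.3] z 129.5 F [-5.3 -1. ] 4.2 rot [3.137 0.042 0.317] mom [-0.47  0.88 -0.01]
```

```bash
python3 -m jog '[1,2,0.7,-1,0]'>/dev/null; ./s.sh
```

```text
t 13.55 bank xy [-57.6 -70.6] z 130.6 F [-4.9  0.6] 1.8 rot [3.138 0.043 0.317] mom [-0.28  0.81 -0.04]
```

```bash
python3 -m jog '[1,2,0.7,-1,0]'>/dev/null; ./s.sh
```

```text
t 13.65 bank xy [-55.7 -70.8] z 131.5 F [-4.6  0.5] 1.7 rot [3.139 0.044 0.317] mom [-0.2   0.83 -0.03]
```

```bash
python3 -m jog '[1,2,0.7,-1,0]'>/dev/null; ./s.sh
```

```text
t 13.75 bank xy [-53.8 -71. ] z 132.4 F [-3.8  1.5] 1.2 rot [3.14  0.044 0.317] mom [-0.03  0.87  0.01]
```

Right looks free: it has moved past where the middle lever stopped, with the force still low. I'll keep going.

```bash
python3 -m jog '[1,3,0,-0.5,0]'>/dev/null; ./s.sh
```

```text
t 13.85 bank xy [-50.8 -70.7] z 132.9 F [-5.2  0.5] 6.4 rot [3.14  0.045 0.317] mom [-0.29  0.96  0.06]
```

```bash
python3 -m jog '[1,3,0,-0.5,0]'>/dev/null; ./s.sh
```

```text
t 13.95 bank xy [-47.6 -70.8] z 133.7 F [-4.3  0.2] 5.1 rot [3.14  0.045 0.317] mom [-0.28  0.86 -0.02]
```

```bash
python3 -m jog '[1,3,0,-0.5,0]'>/dev/null; ./s.sh
```

```text
t 14.05 bank xy [-44.4 -70.9] z 134.5 F [-4.4 -0.5] 4.8 rot [3.139 0.045 0.317] mom [-0.3   0.88 -0.02]
```

```bash
python3 -m jog '[1,3,0,0,0]'>/dev/null; ./s.sh
```

```text
t 14.15 bank xy [-41. -71.] z 134.7 F [-4.5  0.3] 5.0 rot [3.139 0.044 0.317] mom [-0.29  0.8  -0.07]
```

```bash
python3 -m jog '[1,4,0,0,0,1,4,0,0,0]'>/dev/null; ./s.sh
```

```text
t 14.35 bank xy [-32.1 -71.2] z 134.8 F [-4.8  0.2] 3.1 rot [3.138 0.043 0.317] mom [-0.28  0.7   0.02]
```

```bash
python3 -m jog '[1,4,0,0.5,0,1,4,0,0.5,0]'>/dev/null; ./s.sh
```

```text
t 14.55 bank xy [-23.  -71.2] z 133.4 F [-3.1 -1.2] 3.8 rot [3.138 0.042 0.317] mom [-0.24  0.65  0.05]
```

```bash
python3 -m jog '[1,4.5,0,1,0,1,4.5,0,1,0]'>/dev/null; ./s.sh
```

```text
t 14.75 bank xy [-13.4 -71.2] z 130.8 F [-4.5 -0.9] 5.1 rot [3.138 0.043 0.317] mom [-0.29  0.87  0.05]
```

```bash
python3 -m jog '[1,4.5,0,1,0,1,4,0,1,0]'>/dev/null; ./s.sh
```

```text
t 14.95 bank xy [ -4.1 -71.2] z 128.4 F [-5.  -0.2] 5.4 rot [3.138 0.042 0.317] mom [-0.29  0.84 -0.01]
```

```bash
python3 -m jog '[1,3.5,0,0,0,1,3,0,0,0]'>/dev/null; ./s.sh
```

```text
t 15.15 bank xy [  2.9 -71.1] z 127.7 F [-5.  -1.6] 1.8 rot [3.138 0.043 0.318] mom [-0.41  0.89 -0.04]
```

```bash
python3 -m jog '[1,2,0,0,0,1,2,0,0,0]'>/dev/null; ./s.sh
```

```text
t 15.35 bank xy [  7.1 -71. ] z 126.8 F [-4.2 -0.6] 2.3 rot [3.139 0.044 0.318] mom [-0.39  0.8  -0.  ]
```

```bash
python3 -m jog '[1,2,0,0,0,1,2,0,0,0]'>/dev/null; ./s.sh
```

```text
t 15.55 bank xy [ 10.8 -70.9] z 125.9 F [-5.1 -2. ] 0.3 rot [3.139 0.046 0.318] mom [-0.51  0.84  0.  ]
```

```bash
python3 -m jog '[1,2,0,0,0]'>/dev/null; ./s.sh
```

```text
t 15.65 bank xy [ 12.6 -70.9] z 125.5 F [-4.1 -1.9] -1.1 rot [3.139 0.047 0.318] mom [-0.53  0.89 -0.04]
```

```bash
python3 -m jog '[1,2,0,-0.3,0,1,2,0,-0.3,0]'>/dev/null; ./s.sh
```

```text
t 15.85 bank xy [ 16.1 -70.7] z 125.0 F [-4.2 -1. ] 0.0 rot [3.14  0.049 0.317] mom [-0.48  0.9  -0.03]
```

```bash
python3 -m jog '[1,2,0,-0.4,0]'>/dev/null; ./s.sh
```

```text
t 15.95 bank xy [ 17.6 -70.5] z 124.9 F [-7.4 -1.7] -0.4 rot [3.141 0.051 0.317] mom [-0.64  1.18 -0.01]
```

```bash
python3 -m jog '[1,2,0,-0.4,0]'>/dev/null; ./s.sh
```

```text
t 16.05 bank xy [ 18.6 -70.4] z 124.5 F [-8.3 -2. ] -0.8 rot [-3.141  0.054  0.318] mom [-0.82  1.45 -0.03]
```

```bash
python3 -m jog '[1,2,0,-0.4,0]'>/dev/null; ./s.sh
```

```text
t 16.15 bank xy [ 19.3 -70.3] z 124.1 F [-9.7 -2. ] 0.2 rot [-3.141  0.058  0.318] mom [-0.93  1.55 -0.04]
```

```bash
python3 -m jog '[1,2,0,-0.4,0]'>/dev/null; ./s.sh
```

```text
t 16.25 bank xy [ 19.7 -70.4] z 123.9 F [-10.   -1.6] 2.2 rot [-3.14   0.062  0.318] mom [-0.94  1.63 -0.04]
```

The force rises from x≈17, the same place as for the left lever, so this one is on its stop too. I'll retract and check.

```bash
python3 -m jog '[1,-5,0,0,0,1,-33,0,0,0,1,-33,0,0,0,1,-32,0,0,0,1,-8,0,0,0]'>/dev/null; python3 -m jog '[1,0,0,0,0]'>/dev/null; ./s.sh; python3 -c "
from h import *
p=fit();cv2.imwrite('pics/w9.png',p[:,:,::-1])"
```

```text
t 16.85 bank xy [-87.4 -71.5] z 131.7 F [0.2 0.3] -1.0 rot [3.139 0.046 0.317] mom [-0.05  0.06 -0.03]
L angle 0.954 y 67.2 med|res| 0.78 3555
M angle 0.073 y -2.6 med|res| 0.95 4194
R angle 0.956 y -72.1 med|res| 0.83 4322
```

View pics/w9.png

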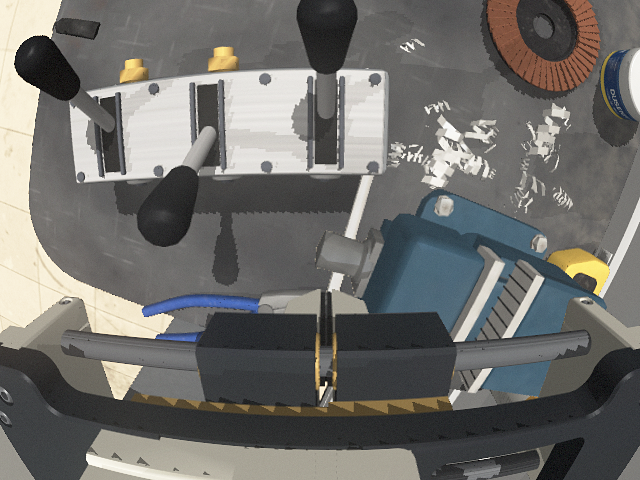

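Left and right are over, with grips at px (45,60) and (327,30). The middle lever, at px (170,215), is still near, so I'll push that one now.

```bash
python3 -m jog '[1,-5,-25,2,0,1,-4,-25,3,0,1,0,-17,3,0,1,0,0,1,0]'>/dev/null; ./s.sh
```

```text
t 17.3 bank xy [-89.6  -4.3] z 123.3 F [ 0.4 -0.5] -0.7 rot [3.136 0.036 0.317] mom [-0.1   0.16 -0.02]
```

```bash
python3 -m jog '[1,8,-2,1,0,1,5,0,0,0]'>/dev/null; ./s.sh
```

```text
t 17.5 bank xy [-73.6  -2.9] z 122.0 F [ 1.  -0.3] 1.0 rot [3.135 0.034 0.318] mom [-0.12  0.16  0.04]
```

```bash
python3 -m jog '[1,4,0,0,0,1,3,0,0,0]'>/dev/null; ./s.sh
```

```text
t 17.7 bank xy [-64.4  -4.1] z 121.7 F [ 0.7 -0.1] 0.9 rot [3.134 0.033 0.317] mom [-0.03  0.1  -0.  ]
```

```bash
python3 -m jog '[1,3,0,-1,0]'>/dev/null; ./s.sh
```

```text
t 17.8 bank xy [-61.4  -4.3] z 122.3 F [-5.5  0.2] 2.3 rot [3.135 0.034 0.317] mom [-0.11  0.81  0.04]
```

```bash
python3 -m jog '[1,3,0,-2,0]'>/dev/null; ./s.sh
```

```text
t 17.9 bank xy [-59.1  -4.2] z 123.9 F [-3.   0.1] 0.0 rot [3.136 0.037 0.317] mom [-0.08  0.69  0.04]
```

```bash
python3 -m jog '[1,3,0.5,-2,0]'>/dev/null; ./s.sh
```

```text
t 18.0 bank xy [-56.6  -4.5] z 125.6 F [-3.1  1.4] -1.7 rot [3.137 0.039 0.316] mom [ 0.01  0.58 -0.01]
```

```bash
python3 -m jog '[1,3,0.5,-2,0]'>/dev/null; ./s.sh
```

```text
t 18.1 bank xy [-53.9  -4.8] z 127.3 F [-2.8  0.6] -1.6 rot [3.138 0.04  0.316] mom [-0.1   0.58  0.01]
```

```bash
python3 -m jog '[1,3,-0.7,-1,0]'>/dev/null; ./s.sh
```

```text
t 18.2 bank xy [-50.8  -4.2] z 128.3 F [-3.3 -0.2] 0.4 rot [3.137 0.04  0.316] mom [-0.31  0.6   0.05]
```

```bash
python3 -m jog '[1,3,-0.7,-1,0]'>/dev/null; ./s.sh
```

```text
t 18.3 bank xy [-47.6  -3.8] z 129.4 F [-3.5 -2.1] 0.2 rot [3.137 0.041 0.316] mom [-0.51  0.56 -0.01]
```

```bash
python3 -m jog '[1,3,-0.4,-1,0]'>/dev/null; ./s.sh
```

```text
t 18.4 bank xy [-44.3  -3.7] z 130.5 F [-4.  -2.7] -0.5 rot [3.136 0.04  0.316] mom [-0.48  0.57  0.03]
```

```bash
python3 -m jog '[1,3,-0.3,-0.5,0]'>/dev/null; ./s.sh
```

```text
t 18.5 bank xy [-40.8  -3.8] z 131.3 F [-4.3 -1.2] 1.8 rot [3.135 0.04  0.316] mom [-0.52  0.57  0.02]
```

```bash
python3 -m jog '[1,3,0,-0.5,0]'>/dev/null; ./s.sh
```

```text
t 18.6 bank xy [-37.4  -4. ] z 132.0 F [-4.4 -1.4] 3.4 rot [3.135 0.039 0.316] mom [-0.43  0.61  0.09]
```

```bash
python3 -m jog '[1,4,0,0,0,1,4,0,0,0]'>/dev/null; ./s.sh
```

```text
t 18.8 bank xy [-28.4  -3.9] z 132.5 F [-3.9 -0.7] 3.9 rot [3.134 0.038 0.316] mom [-0.22  0.71 -0.01]
```

```bash
python3 -m jog '[1,4.5,0,0.5,0,1,4.5,0,0.5,0]'>/dev/null; ./s.sh
```

```text
t 19.0 bank xy [-18.7  -3.5] z 131.3 F [-4.7  0.5] 4.1 rot [3.135 0.038 0.316] mom [-0.22  0.87 -0.04]
```

```bash
python3 -m jog '[1,4.5,0,0.7,0,1,4.5,0,0.7,0]'>/dev/null; ./s.sh
```

```text
t 19.2 bank xy [-9.1 -3.2] z 129.4 F [-4.6  0.4] 4.7 rot [3.135 0.038 0.316] mom [-0.23  0.89 -0.02]
```

```bash
python3 -m jog '[1,4,0,0.5,0,1,3.5,0,0.5,0]'>/dev/null; ./s.sh
```

```text
t 19.4 bank xy [-0.4 -3.1] z 128.2 F [-4.3  0.3] 4.5 rot [3.135 0.037 0.316] mom [-0.22  0.76  0.02]
```

```bash
python3 -m jog '[1,3,0,0,0,1,3,0,0,0]'>/dev/null; ./s.sh
```

```text
t 19.6 bank xy [ 6.  -2.9] z 127.4 F [-4.4 -0.1] 1.7 rot [3.135 0.038 0.316] mom [-0.34  0.8   0.04]
```

```bash
python3 -m jog '[1,2,0,0,0,1,2,0,0,0]'>/dev/null; ./s.sh
```

```text
t 19.8 bank xy [10.  -2.9] z 126.5 F [-3.4 -0.9] 0.5 rot [3.136 0.04  0.316] mom [-0.32  0.77  0.04]
```

```bash
python3 -m jog '[1,2,0,0,0,1,2,0,-0.3,0]'>/dev/null; ./s.sh
```

```text
t 20.0 bank xy [13.6 -2.8] z 125.9 F [-3.8  0.4] -0.3 rot [3.136 0.042 0.316] mom [-0.4   0.82  0.03]
```

```bash
python3 -m jog '[1,2,0,-0.3,0]'>/dev/null; ./s.sh
```

```text
t 20.1 bank xy [15.3 -2.7] z 125.8 F [-4.3 -0.2] -0.7 rot [3.137 0.043 0.316] mom [-0.42  0.91 -0.09]
```

```bash
python3 -m jog '[1,2,0,-0.3,0]'>/dev/null; ./s.sh
```

```text
t 20.2 bank xy [17.2 -2.5] z 125.7 F [-4.9 -1.4] -1.0 rot [3.137 0.044 0.316] mom [-0.36  1.01  0.  ]
```

```bash
python3 -m jog '[1,2,0,-0.4,0]'>/dev/null; ./s.sh
```

```text
t 20.3 bank xy [18.5 -2.3] z 125.6 F [-7.3 -1. ] -1.0 rot [3.138 0.046 0.316] mom [-0.58  1.32  0.04]
```

```bash
python3 -m jog '[1,2,0,-0.4,0]'>/dev/null; ./s.sh
```

```text
t 20.4 bank xy [19.4 -2.1] z 125.4 F [-9.  -0.9] -0.9 rot [3.138 0.049 0.317] mom [-0.74  1.53  0.  ]
```

```bash
python3 -m jog '[1,2,0,-0.4,0]'>/dev/null; ./s.sh
```

```text
t 20.5 bank xy [19.9 -2.1] z 125.1 F [-9.8 -0.7] 0.2 rot [3.139 0.054 0.317] mom [-0.86  1.62  0.03]
```

```bash
python3 -m jog '[1,2,0,-0.4,0]'>/dev/null; ./s.sh
```

```text
t 20.6 bank xy [20.3 -2.1] z 124.9 F [-11.3  -1.7] 1.6 rot [3.139 0.058 0.317] mom [-0.87  1.69  0.03]
```

```bash
python3 -m jog '[1,-5,0,0,0,1,-33,0,0,0,1,-33,0,0,0,1,-35,0,-10,0,1,-10,0,-10,0]'>/dev/null; python3 -m jog '[1,0,0,0,0,1,0,0,0,0]'>/dev/null; ./s.sh; python3 -c "
from h import *
p=fit();cv2.imwrite('pics/w10.png',p[:,:,::-1]);p,d=capture('top');cv2.imwrite('pics/t10.png',p[:,:,::-1])"
```

```text
t 21.3 bank xy [-88.7  -4.4] z 154.5 F [-0.3  0. ] -0.3 rot [3.133 0.036 0.316] mom [-0.04  0.13  0.  ]
L angle 0.954 y 67.4 med|res| 0.76 3457
M angle 0.955 y -2.1 med|res| 0.8 3664
R angle 70.071 y -71.6 med|res| 0.72 3480
```

View pics/w10.png

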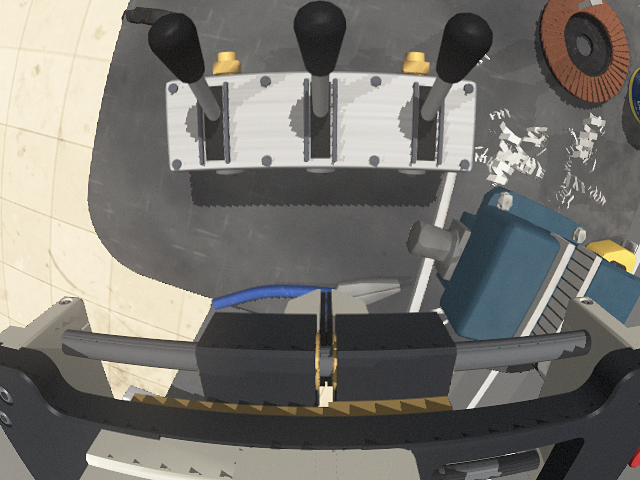

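All three grips now lean to the far side, at px (178,45), (320,35) and (467,45), and nothing is touching them. The pliers and disc look undisturbed.

```bash
python3 -c "
from plant import *
print(close_job())"
```

```text
the job is handed in; nothing more can be done
None
```

All three levers are thrown to the far side and released, and I handed the job in at about 21 s of the 67 s allowed. The order was left, right, middle. When I felt the middle lever before the right one, it stopped after about 0.1 rad, so I left it and came back.

**Levers:** In the last wrist picture my fit reads 0.954 (left), 0.955 (middle) and 0.956 rad (right). The right reading came out of the fit as 70.071 and is 0.956 once whole turns are removed. Untouched levers at 0 read about −0.02 in the same fit, so the true angles are probably 0.97 to 1.0. All three stopped at the same tool position, with the push rising to 10–11 N. The tool force read about zero after I backed off to roughly 90 mm on the near side.

**Push limit:** I have no direct reading of the rod flex. The highest tool force measured while turning a lever was about 11–12 N.

**What disagreed:**
- **Fingertips:** In the wrist camera, and by contact, the fingertips end about level with the reported TCP, not 25 mm ahead of it.
- **First contact:** Because of that, my first touch on the left lever pressed down on the top of its grip, with about 17 N sideways and 28 N downward. Almost all of it ran along the rod, about 1.5 N across it. The lever had not moved, and I then worked from a lower height.

**Bystanders:** The pliers and flap disc look unmoved, and the tool never touched any of the three things on purpose. I did not measure their positions again at the end, and the tin is only just in the last view.

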